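# Close a mating hive with its nested covers, then lift off the roof alone

### The arm

A 7-joint arm with a two-finger parallel gripper is mounted at the origin on the work surface. World frame = base frame: x ahead of the robot, y to its left, z up, the work surface at z = 0. Lengths are in mm, angles in rad, forces in N, time in s.
With the tool pointing down it reaches from about 350 to 775 mm from the base axis. Payload 3.1 kg.
Tool frame: the origin (TCP) lies at the very end of the fingers, on their centre line; the grasp point (between the pads) lies 19 mm behind it (arm.grip_point_offset is the distance from the TCP to the grasp point, in mm); z points along the fingers, x is the direction in which the jaws open and shut, and the axes are right-handed (so a half turn about z gives the same grasp; the last joint's range is limited). The gripper opens to 85 mm and grips with 20 to 120 N. Pads are 22 mm wide; open, the fingers measure 114 mm over their backs; the gripper's body (76 mm by 85 mm) begins 54 mm behind the grasp point. The pads swing forward as they close: fully open they stand 13 mm farther back than shut.
Start: joints at [1.193, 0.311, 0.014, 1.512, -0.004, 1.319, -0.027], TCP at [181.272, -519.286, 231.304] pointing down, gripper open.
Joint ranges: [-2.7, 2.7], [-0.3, 1.91], [-1.27, 1.3], [0.12, 2.57], [-1.44, 4.58], [0.2, 2.03], [-3.05, 3.05]. Speed limits (rad/s): [2.79, 2.79, 3.14, 3.14, 3.14, 3.14, 3.14].

### API

Orientations are given as a 3x3 rotation matrix whose columns are the frame's x, y, z axes.
In Python, from station import arm gives the robot as it stands. The module is installed in compiled form; this text tells all that it offers.
- The arm moves only by the tool step_arm, never from a script. Its argument "targets" is text: rows parted by semicolons, each of 7 numbers parted by spaces: the turn, a rotation vector about the tool's x, y, z in degrees, then the shift along the tool's x, y, z in mm, then the gripper's target within -1 to 1 (shut at 1, half-way at 0, fully open at -1). A call has 1 to 20 rows; each row is the pose to reach, as a shift and turn from the pose commanded when the call began, along the tool's axes at that moment; what a row does not reach only later rows make up. A row lasts 1/10 s, in which the tool goes at most 50 mm and 8.59 degrees, less where a joint would pass 70% of its speed; a pose out of reach is approached as far as the arm can. A call with a gripper value outside its range is refused whole. The fingers move at their own pace and stop on an object; the grip force is fixed at half the most. Time passes only in rows, so rows that repeat a pose let the fingers close. It gives the time, the measured TCP pose, the force and the opening at its end, in the units of the state.
- arm.get_obs(): the state, without advancing time (a new reading comes with each control period).
- arm.read_camera(name): name is "scene" or "top"; returns a dict with "frame" (400x640x3 uint8, red, green, blue), "range_z" (400x640 float32, mm along the optical axis (not along the pixel's ray), 0 where there is no reading), "vertical_fov" (degrees; the focal length in pixels is half the picture's height over the tangent of half this angle, whatever the lens; pixels are square), "cx", "cy" (the principal point, pixels), "xyz" and "attitude" of the camera in the world. Camera axes: x right, y down, z forward; pixel columns grow to the right and rows downward; lengths in mm; the calibration is good to about 2 mm. A picture is of the moment at which its call begins.
- arm.job_done(): hands the job in, once; it reports no verdict.
The state is a dict: "time": time; "joint_positions": joint angles; "qvel": joint speeds; "tau": joint torques, N m; "tool_pos": TCP position; "tool_rot": TCP orientation; "contact_force": force on the tool from outside, world axes, zero at the start; "torque": the same for the moment, N m; "gripper_width": opening from 0.0 (shut) to 1.0 (fully open).
Only numpy, scipy, OpenCV 4.12 (cv2) and the standard library are available. Lean on these libraries where they do the work, as an engineer would, in place of code of your own. Each camera call takes 0.05 s, during which the arm holds its last target. There are 200 camera calls.

### The job

Take the hive tool off the open hive and lay it flat in the green tray without dropping it. Then pick up the nested covers by the blue bar, inner cover and metal roof together as one, seat them squarely on the hive with the inner cover fully home, and let go. Finally take the roof by its two red lugs, lift it alone straight up about 12 cm, leaving the inner cover seated and undisturbed, and finish still holding the roof level above the hive; leave the smoker, jar and wax bars alone.

Things in the scene. Friction and masses are not known exactly. Their poses are not given: they have to be found in the camera images.
- hive: White wooden mating hive with orange marks on three sides, fixed to the bench: an open-topped box 170 (x) by 130 (y) by 110 high, walls 12 thick, so its opening is 146 by 106. Frame top bars lie inside, 35 below the rim. Origin: centre of its underside, on the bench (rim at z = +110); z up.
- inner_cover: Inner cover, plywood, loose, 0.28 kg: plug 138 (x) x 98 (y) x 10 high (lowest 5 only 132 x 92) that drops into the hive's opening with 4 play each side; above it a board 170 x 130 x 12 that rests on the rim; in the centre the blue bar. Origin: centre of the plug's underside; at bench height at the start, 100 above the hive's origin when seated, x along the hive's x (either way round).
- blue_bar (a point): Centre of the top of the inner cover's upright blue bar, 73 above that cover's origin. The bar is 30 (x) x 16 (y) and stands 45 proud of the roof nested around it: pinch it along y, fingertips just above the roof. Lifting by it carries both covers.
- roof: Metal roof (outer lid), loose, 0.25 kg, unfastened, nested over the inner cover and resting on it: sheet 188 (x) x 148 (y) x 6, skirt 9 down around the inner board with 3 play, central window 42 x 28 for the blue bar, two red lugs on top. Origin: centre of the sheet's underside, 22 above the inner cover's origin when nested; z up.
- lugs (a point): Midpoint between the tops of the roof's two upright red lugs, 41 above the roof's origin, axes as the roof. Lugs at x = -28 and +28, each 10 (x) x 40 (y) x 35 high: grip both from outside along x, 66 over them. The blue bar stands between them, 10 taller, so lift straight up. Lifting by the lugs lifts the roof only.
- hive_tool: Hive tool lying across the hive's rim, roughly along the hive's x, loose, about 0.14 kg: flat steel bar 220 (x) by 26 (y, 36 at one end) by 5 thick, with a yellow grip 90 (x) by 28 (y) by 14 high at its middle. Origin: centre of its flat underside; z up, x along its length.
- tool_tray: Shallow green tool tray, fixed: 290 (x) by 140 (y), rim 18 high, walls and floor about 4 to 5 thick. Origin: centre of its underside on the bench. x along its length.
- smoker: Bystander: steel bee smoker, 90 diameter, 180 tall, with a dark wooden bellows on its +x side (reaching 89). Origin: centre under the can.
- jar: Bystander: amber glass jar, 76 diameter, 115 tall. Origin: centre of its underside.
- wax_bars: Bystander: three yellow beeswax bars on a wooden board 140 by 100, 28 high. Origin: centre of its underside.
Mind the look-alikes: they are no part of the job. Several things have the shape of the hive_tool; the one meant has the colours described above.

How it is judged (in metres and radians):
On the way, in this order (a step that is already met when the one before it is completed fails the run):
1. the hive tool lies flat in the tray, let go (z of hive_tool in the frame of tool_tray between 0 and 0.012 m and x of hive_tool in the frame of tool_tray between -0.05 and 0.05 m and y of hive_tool in the frame of tool_tray between -0.055 and 0.055 m and angle between hive_tool's own z axis and vertical below 0.1 rad and contact force between the fingers and hive_tool below 0.1 N and linear speed of hive_tool below 0.03 m/s), for 0.2 s.
2. the nested covers sit on the hive, inner cover fully home, blue bar let go (z of inner_cover in the frame of hive between 0.096 and 0.104 m and horizontal distance between inner_cover and hive below 0.008 m and angle between inner_cover's own z axis and vertical below 0.04 rad and angle between the x axis of inner_cover and the x axis of hive, either way round below 0.12 rad and z of roof in the frame of inner_cover between 0.018 and 0.026 m and contact force between the fingers and inner_cover below 0.1 N and linear speed of inner_cover below 0.02 m/s), for 0.2 s.
At the end, for the whole second after the job is handed in: Roof held, level (0.2 rad), at rest, 80 mm or more above its seat, within 70 mm of the hive's axis, touching nothing else; inner cover home in the hive (4 mm high, 8 mm aside, 0.12 rad), untouched; hive tool flat in the tray; bystanders moved under 20 mm (z of inner_cover in the frame of hive between 0.096 and 0.104 m and horizontal distance between inner_cover and hive below 0.008 m and angle between inner_cover's own z axis and vertical below 0.04 rad and angle between the x axis of inner_cover and the x axis of hive, either way round below 0.12 rad and z of hive_tool in the frame of tool_tray between 0 and 0.012 m and x of hive_tool in the frame of tool_tray between -0.05 and 0.05 m and y of hive_tool in the frame of tool_tray between -0.055 and 0.055 m and angle between hive_tool's own z axis and vertical below 0.1 rad and z of roof in the frame of hive above 0.202 m and horizontal distance between roof and hive below 0.07 m and angle between roof's own z axis and vertical below 0.2 rad and contact force between the fingers and roof above 1 N and contact force between each of roof, the fingers and inner_cover below 0.1 N and contact force between roof and hive below 0.1 N and contact force between roof and smoker below 0.1 N and linear speed of roof below 0.03 m/s and linear speed of inner_cover below 0.02 m/s and distance of each of smoker, jar, wax_bars from where it was at the start of the episode below 0.02 m); the arm keeps its last pose, push and grip.
It fails at once if the roof is off the inner cover while that is not fully seated in the hive (z of roof in the frame of inner_cover above 0.034 m and not (z of inner_cover in the frame of hive between 0.096 and 0.104 m and horizontal distance between inner_cover and hive below 0.008 m and angle between inner_cover's own z axis and vertical below 0.04 rad and angle between the x axis of inner_cover and the x axis of hive, either way round below 0.12 rad)).
It fails at once if the hive tool is dropped or thrown (faster than 0.7 m/s while not held) (linear speed of hive_tool above 0.7 m/s and contact force between the fingers and hive_tool below 0.1 N).
It fails at once if the smoker is disturbed (distance of smoker from where it was at the start of the episode above 0.02 m).
It fails at once if the jar is disturbed (distance of jar from where it was at the start of the episode above 0.02 m).
It fails at once if the wax bars is disturbed (distance of wax_bars from where it was at the start of the episode above 0.02 m).
It also fails if it takes over 69 s, if anything falls off the work surface, if the arm or the gripper's body presses on something with over 40 N, if the wrist force passes 120 N, or if a joint passes its speed limit or range.

## Working session

There is one attempt and no reset: what is moved stays moved. The work goes in short steps, Python scripts to look and compute and a tool call to move; the robot and the scene stay as the last step left them, time stands still between calls to the robot, and variables do not carry over. Pictures are saved under pics/ and viewed, about 8 in all and at most 12, crops included, and the job is handed in when it is done.

Besides the shell and the picture viewer there is one more tool, called after "Emit:" as name(argument=value, ...) on one line, values as JSON. step_arm: Moves the arm, as the interface text tells. Its arguments: {"type":"object","properties":{"targets":{"type":"string"}},"required":["targets"]}

```bash
mkdir -p pics; cat > h.py <<'E'
from station import arm
import numpy as np, cv2
def shot(n):
    d=arm.read_camera(n); f=d["frame"]; z=d["range_z"].astype(float)
    fl=200/np.tan(np.radians(d["vertical_fov"])/2)
    v,u=np.mgrid[0:400,0:640]
    P=np.stack([(u-d["cx"])/fl*z,(v-d["cy"])/fl*z,z],-1)@np.array(d["attitude"]).reshape(3,3).T+np.array(d["xyz"])
    P[z==0]=np.nan
    return f,P
def save(f,name): cv2.imwrite("pics/"+name,cv2.cvtColor(f,cv2.COLOR_RGB2BGR))
E
python3 - <<'E'
from h import *
for n in("top","scene"):
    f,P=shot(n); save(f,n+"0.png"); np.savez(n+"0.npz",f=f,P=P)
o=arm.get_obs(); print(o)
d=arm.read_camera("top");print(d["xyz"],d["attitude"],d["vertical_fov"])
E
```

```text
{'time': 0.1, 'joint_positions': array([ 1.19329906,  0.31169859,  0.01398112,  1.51289141, -0.00440913,
        1.31922022, -0.02718887]), 'qvel': array([ 0.00026808, -0.00126895,  0.00226936, -0.0047469 ,  0.00016132,
       -0.00064573, -0.0002512 ]), 'tau': array([ 6.12384902e-04, -3.80852401e+01,  1.46334688e-01, -2.31240571e+01,
        1.21513908e-02,  8.08935467e-03,  1.60308520e-05]), 'tool_pos': array([ 181.04155829, -518.65114343,  230.30278937]), 'tool_rot': array([[ 3.29612432e-01, -9.44115995e-01, -7.94945171e-04],
       [-9.44113801e-01, -3.29613381e-01,  2.03712894e-03],
       [-2.18531058e-03,  7.90556844e-05, -9.99997609e-01]]), 'contact_force': array([ 0.21933546, -0.59236462, -0.28153707]), 'torque': array([ 0.00846064, -0.0101448 , -0.05607773]), 'gripper_width': 1.0006368865287438}
[ 307.89575963  -10.41355943 1346.61875083] [[-0.01802136 -0.98554243  0.16846763]
 [-0.99983144  0.01717201 -0.00649723]
 [ 0.00351037 -0.16855632 -0.98568577]] 53.019849547063274
```

View pics/top0.png

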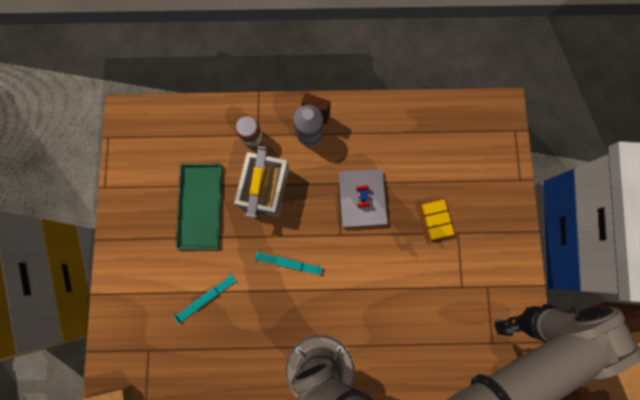

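View pics/scene0.png

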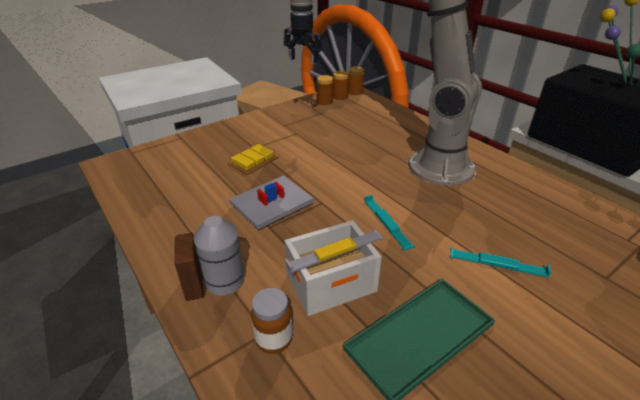

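The top view shows the hive at (262,184) with a yellow-gripped steel tool at (257,182) lying across it. The tray is at (200,207), the nested covers at (363,198), the wax bars at (438,220), the smoker at (309,122) and the jar at (249,130).

Three things have the hive-tool shape: (257,182) is steel with a yellow grip, while (206,299) and (289,264) are teal all over. The one on the hive fits the colours and position described, and I'll confirm it in a crop.

```bash
python3 - <<'E'
from h import *
def rect(p,n):
    p=p[:,:2].astype(np.float32); c,s,a=cv2.minAreaRect(p)
    b=cv2.boxPoints((c,s,a)); e=b[1]-b[0]; e2=b[2]-b[1]
    L=e if np.linalg.norm(e)>np.linalg.norm(e2) else e2
    ang=np.degrees(np.arctan2(L[1],L[0])); ang=(ang+90)%180-90
    print(n,len(p),"rect",np.round(c,1),np.round(sorted(s),1),"long axis deg",round(ang,2),"median",np.round(np.median(p,0),1))
for n in("top","scene"):
    z=np.load(n+"0.npz"); f=z["f"]; P=z["P"]; hsv=cv2.cvtColor(f,cv2.COLOR_RGB2HSV).astype(int)
    H,S,V=hsv[...,0],hsv[...,1],hsv[...,2]; X,Y,Z=P[...,0],P[...,1],P[...,2]
    def go(m,nm):
        m=m&np.isfinite(Z)
        k,l,st,_=cv2.connectedComponentsWithStats(m.astype(np.uint8),connectivity=8)
        if k<2: print(n,nm,"none");return
        i=1+np.argmax(st[1:,4]) ; q=P[m&(l==i)] if nm not in("rim","lug","steel") else P[m]
        print(n,"z",np.round(np.percentile(q[:,2],[5,50,95]),1),end=" "); rect(q,nm)
    hv=(X>400)&(X<760)&(Y>20)&(Y<330)
    go(hv&(abs(Z-110)<6)&(S<70)&(V>90)&(X<720)&(Y>70)&(Y<210),"rim")
    go((H>22)&(H<35)&(S>150)&(Z>110)&(Z<150)&hv,"grip")
    go((abs(Z-112)<14)&hv&(((H>22)&(H<35)&(S>150))|((V<150)&(S<60)))&(Y<210),"steel")
    go((H>60)&(H<90)&(S>80)&(Z<30)&(Y>150)&(X>350),"tray")
    cv=(X>350)&(X<700)&(Y<-40)&(Y>-260)
    go(cv&(abs(Z-28)<7)&(S<70),"roof")
    go(cv&((H<8)|(H>172))&(S>150)&(Z>35),"lug")
    go(cv&(H>100)&(H<130)&(S>150)&(Z>40),"bar")
    go(cv&(H>100)&(H<130)&(S>150)&(Z>68),"bartop")
    for nm,x0 in(("smoker",(Z>120)&(X>600)&(Y<90)&(Y>-100)),("jar",(Z>60)&(X>600)&(Y>100)&(S<60))): go(x0,nm)
z=np.load("scene0.npz"); 
a=cv2.resize(z["f"][215:315,270:390],None,fx=4,fy=4,interpolation=2)
b=cv2.resize(np.load("top0.npz")["f"][130:230,220:300],None,fx=4,fy=4,interpolation=2)
save(np.hstack([a[:400],b]),"crop1.png")
E
```

```text
top z [106.  110.9 115.3] rim 590 rect [590.8 152.3] [114.8 216.6] long axis deg -0.13 median [590.5 155.1]
top z [119.6 123.8 127.7] grip 167 rect [593.5 188.6] [22.2 80.1] long axis deg -8.51 median [594.1 187.8]
top z [104.6 115.  124.9] steel 546 rect [620.5 115.3] [189.5 277. ] long axis deg -0.22 median [582.3 186.8]
top z [-1.2  3.7 12.9] tray 3397 rect [535.9 395. ] [139.1 286. ] long axis deg -0.84 median [532.4 398.2]
top z [22.9 27.5 32. ] roof 2180 rect [ 552.1 -153.4] [148.6 187.9] long axis deg 2.71 median [ 548.2 -151.6]
top z [50.  61.  65.4] lug 83 rect [ 551.5 -151.9] [36.8 65.5] long axis deg 1.93 median [ 529.1 -151. ]
top z [57.4 72.6 76.3] bar 46 rect [ 550.7 -152.4] [14.1 26.8] long axis deg 8.29 median [ 550.8 -151. ]
top z [69.  73.2 76.3] bartop 40 rect [ 550.7 -152.4] [14.1 26.8] long axis deg 8.29 median [ 550.9 -152.2]
top z [121.7 150.  179.7] smoker 974 rect [807.   14.5] [ 90.7 135.5] long axis deg -21.25 median [790.7  15.1]
top z [ 72.7 109.3 119.1] jar 591 rect [652.9 169.1] [104.8 137.4] long axis deg 89.99 median [659.7 177.1]
scene z [105.9 111.5
[... 385 characters left out ...]
xis deg -0.78 median [550.2 400.3]
scene z [25.  29.6 31.9] roof 1842 rect [ 552.  -152.7] [154.9 190. ] long axis deg 2.41 median [ 573.  -129.7]
scene z [36.6 53.7 65.9] lug 168 rect [ 553.1 -150.3] [39.4 66.3] long axis deg 0.72 median [ 577.4 -143.7]
scene z [42.8 62.2 75.5] bar 115 rect [ 552.6 -149.4] [14.2 28.8] long axis deg 0.29 median [ 554.2 -146.6]
scene z [68.4 73.6 76.1] bartop 40 rect [ 553.2 -149.3] [13.3 26.7] long axis deg -3.17 median [ 555.7 -148.1]
scene z [123.4 146.5 181.2] smoker 2006 rect [808.3  15.9] [ 92.1 135.5] long axis deg -22.18 median [809.2  36.7]
scene z [ 67.8 106.2 117.5] jar 1808 rect [652.5 171.4] [104.8 141.9] long axis deg -89.97 median [656.7 190.2]
```

View pics/crop1.png

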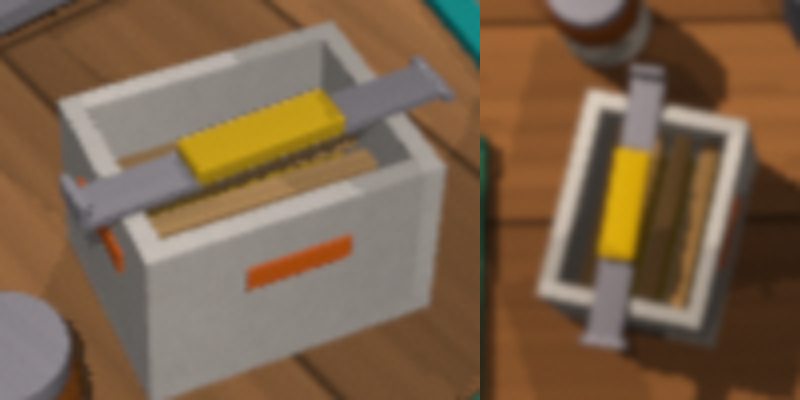

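The crop confirms it: a steel bar with a yellow grip lying on the hive rim, centred at about (594,190) with yaw near −9°. Next I'll move above it.

```bash
cat > go.py <<'E'
import sys
from h import *
from scipy.spatial.transform import Rotation as R
def delta(x,y,z,yaw):
    o=arm.get_obs(); A=np.array(o["tool_rot"]).reshape(3,3); p=np.array(o["tool_pos"])
    t=np.radians(yaw); T=np.array([[np.cos(t),np.sin(t),0],[np.sin(t),-np.cos(t),0],[0,0,-1]])
    print("pos",p.round(1),"yaw",round(np.degrees(np.arctan2(A[1,0],A[0,0])),2),"t",o["time"],"w",round(o["gripper_width"],3),"F",np.round(o["contact_force"],1), "q",np.round(o["joint_positions"],2))
    print("turn",R.from_matrix(A.T@T).as_rotvec(degrees=True).round(2),"shift",(A.T@(np.array([x,y,z])-p)).round(1))
if __name__=="__main__": delta(*map(float,sys.argv[1:5]))
E
python3 go.py 594.5 189.8 200 -99
```

```text
pos [ 181.1 -518.7  230.5] yaw -70.76 t 0.15 w 1.001 F [-0.3  0.4  0.1] q [ 1.19  0.31  0.01  1.51 -0.    1.32 -0.03]
turn [ 0.03  0.1  28.24] shift [-532.6 -623.9   31.4]
```

Emit:
step_arm(targets="0 0 28.2 -532.6 -623.9 0 -1;0 0 28.2 -532.6 -623.9 0 -1;0 0 28.2 -532.6 -623.9 0 -1;0 0 28.2 -532.6 -623.9 0 -1;0 0 28.2 -532.6 -623.9 0 -1;0 0 28.2 -532.6 -623.9 0 -1;0 0 28.2 -532.6 -623.9 0 -1;0 0 28.2 -532.6 -623.9 0 -1;0 0 28.2 -532.6 -623.9 0 -1;0 0 28.2 -532.6 -623.9 0 -1;0 0 28.2 -532.6 -623.9 0 -1;0 0 28.2 -532.6 -623.9 0 -1;0 0 28.2 -532.6 -623.9 0 -1;0 0 28.2 -532.6 -623.9 0 -1;0 0 28.2 -532.6 -623.9 0 -1;0 0 28.2 -532.6 -623.9 0 -1;0 0 28.2 -532.6 -623.9 0 -1;0 0 28.2 -532.6 -623.9 10 -1;0 0 28.2 -532.6 -623.9 30 -1;0 0 28.2 -532.6 -623.9 30 -1")

```text
time: 2.15
tool_pos: [592.6, 187.0, 197.4]
tool_rot: [[-0.156, -0.988, -0.007], [-0.988, 0.156, -0.004], [0.005, 0.006, -1.0]]
contact_force: [-0.9, -0.5, -0.1]
gripper_width: 1.001
```

```bash
python3 go.py 594.5 189.8 112 -99
```

```text
pos [592.6 187.  197.4] yaw -98.99 t 2.15 w 1.001 F [-0.9 -0.5 -0.1] q [-0.02  0.53 -0.5   1.33  0.25  1.35 -2.24]
turn [ 0.37 -0.28  0.01] shift [-3.4 -2.  85.4]
```

Emit:
step_arm(targets="0.4 -0.3 0 -3.4 -2 30 -1;0.4 -0.3 0 -3.4 -2 60 -1;0.4 -0.3 0 -3.4 -2 78 -1;0.4 -0.3 0 -3.4 -2 85 -1;0.4 -0.3 0 -3.4 -2 85 -1;0.4 -0.3 0 -3.4 -2 85 0;0.4 -0.3 0 -3.4 -2 85 1;0.4 -0.3 0 -3.4 -2 85 1;0.4 -0.3 0 -3.4 -2 85 1;0.4 -0.3 0 -3.4 -2 85 1;0.4 -0.3 0 -3.4 -2 85 1;0.4 -0.3 0 -3.4 -2 85 1;0.4 -0.3 0 -3.4 -2 85 1;0.4 -0.3 0 -3.4 -2 85 1")

```text
time: 3.55
tool_pos: [598.0, 192.3, 117.5]
tool_rot: [[-0.156, -0.988, 0.01], [-0.988, 0.156, 0.004], [-0.006, -0.009, -1.0]]
contact_force: [-0.3, -0.1, 5.5]
gripper_width: 0.302
```

```bash
python3 go.py 594.5 189.8 190 -99; python3 - <<'E'
from h import *
f,P=shot("scene"); save(cv2.resize(f[190:340,220:440],None,fx=3.5,fy=3.5),"s1.png")
E
```

```text
pos [598.  192.3 117.5] yaw -98.96 t 3.55 w 0.302 F [-0.3 -0.1  5.5] q [-0.03  0.59 -0.48  1.44  0.28  1.17 -2.27]
turn [-0.5   0.33  0.04] shift [  2.6   2.4 -72.6]
```

View pics/s1.png

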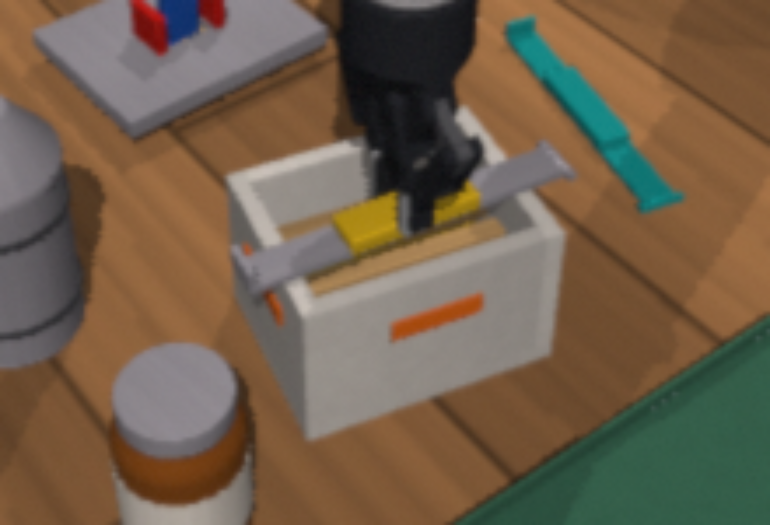

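The fingers are on the yellow grip, but the TCP is at z=117 where I wanted 112, so the hold is shallow. I'll reopen, go lower and regrip.

Emit:
step_arm(targets="0 0 0 0 0 0 -0.4;0 0 0 0 0 0 -0.4;-0.5 0.3 0 2.6 2.4 3 -0.4;-0.5 0.3 0 2.6 2.4 6 -0.4;-0.5 0.3 0 2.6 2.4 6 -0.4;-0.5 0.3 0 2.6 2.4 6 -0.4")

```text
time: 4.2
tool_pos: [594.4, 190.0, 109.8]
tool_rot: [[-0.156, -0.988, -0.002], [-0.988, 0.156, 0.0], [0.0, 0.002, -1.0]]
contact_force: [0.7, -0.8, 0.6]
gripper_width: 0.699
```

Emit:
step_arm(targets="0 0 0 0 0 0 1;0 0 0 0 0 0 1;0 0 0 0 0 0 1;0 0 0 0 0 0 1;0 0 0 0 0 0 1;0 0 0 0 0 0 1;0 0 0 0 0 0 1")

```text
time: 4.9
tool_pos: [594.8, 190.4, 110.8]
tool_rot: [[-0.156, -0.988, -0.001], [-0.988, 0.156, 0.001], [-0.001, 0.001, -1.0]]
contact_force: [-0.1, 0.3, 4.3]
gripper_width: 0.309
```

```bash
python3 go.py 594.5 189.8 190 -99
```

```text
pos [594.8 190.4 110.8] yaw -98.95 t 4.9 w 0.309 F [-0.1  0.3  4.3] q [-0.03  0.6  -0.48  1.45  0.29  1.17 -2.27]
turn [0.05 0.04 0.05] shift [  0.6   0.3 -79.2]
```

Emit:
step_arm(targets="0 0 0 0 0 -10 1;0 0 0 0 0 -25 1;0 0 0 0 0 -45 1;0 0 0 0 0 -60 1;0 0 0 0 0 -70 1;0 0 0 0 0 -70 1;0 0 0 0 0 -70 1")

```text
time: 5.6
tool_pos: [594.2, 189.6, 179.5]
tool_rot: [[-0.156, -0.988, -0.003], [-0.988, 0.156, -0.001], [0.001, 0.003, -1.0]]
contact_force: [1.0, -1.2, -1.6]
gripper_width: 0.309
```

```bash
python3 go.py 536.5 396 150 -90.8
```

```text
pos [594.2 189.6 179.5] yaw -98.96 t 5.6 w 0.309 F [ 1.  -1.2 -1.6] q [-0.02  0.54 -0.5   1.36  0.26  1.31 -2.25]
turn [ 0.17 -0.05 -8.16] shift [-194.9   89.1   29.6]
```

Emit:
step_arm(targets="0 0 -1 -19 9 0 1;0 0 -2 -50 22 0 1;0 0 -4 -85 38 0 1;0 0 -5 -120 54 0 1;0 0 -7 -150 68 0 1;0 0 -8.2 -175 80 10 1;0 0 -8.2 -190 87 20 1;0 0 -8.2 -195 89 30 1;0 0 -8.2 -195 89 30 1;0 0 -8.2 -195 89 30 1")

```text
time: 6.6
tool_pos: [538.2, 394.1, 149.5]
tool_rot: [[-0.016, -1.0, -0.002], [-1.0, 0.016, -0.003], [0.003, 0.002, -1.0]]
contact_force: [-0.1, 0.3, -1.5]
gripper_width: 0.31
```

```bash
python3 go.py 536.5 396 10 -90.8;  python3 - <<'E'
from h import *
f,P=shot("scene"); save(cv2.resize(f[190:400,240:520],None,fx=2.5,fy=2.5),"s2.png")
E
```

```text
pos [538.2 394.1 149.5] yaw -90.91 t 6.6 w 0.31 F [-0.1  0.3 -1.5] q [-0.35  0.66 -0.53  1.25  0.33  1.31 -2.46]
turn [ 0.11 -0.16 -0.11] shift [ -2.3   1.5 139.5]
```

View pics/s2.png

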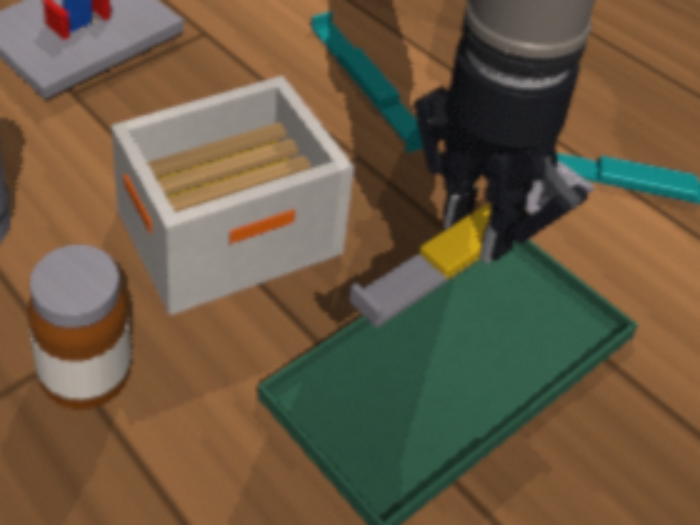

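The hive is now clear, and the tool is held level over the tray. Lowering it now.

Emit:
step_arm(targets="0 0 0 -2.3 1.5 30 1;0 0 0 -2.3 1.5 65 1;0 0 0 -2.3 1.5 95 1;0 0 0 -2.3 1.5 115 1;0 0 0 -2.3 1.5 128 1;0 0 0 -2.3 1.5 135 1;0 0 0 -2.3 1.5 139 1;0 0 0 -2.3 1.5 140 1;0 0 0 -2.3 1.5 140 1;0 0 0 -2.3 1.5 140 1")

```text
time: 7.65
tool_pos: [535.9, 399.5, 11.5]
tool_rot: [[-0.013, -1.0, -0.0], [-1.0, 0.013, 0.002], [-0.002, 0.0, -1.0]]
contact_force: [-1.1, 0.5, -1.8]
gripper_width: 0.311
```

Emit:
step_arm(targets="0 0 0 0 0 2 1;0 0 0 0 0 4 1;0 0 0 0 0 6 1;0 0 0 0 0 6 1;0 0 0 0 0 6 1")

```text
time: 8.15
tool_pos: [535.4, 398.9, 4.9]
tool_rot: [[-0.013, -1.0, -0.002], [-1.0, 0.013, 0.0], [-0.0, 0.002, -1.0]]
contact_force: [-1.2, -0.9, 3.6]
gripper_width: 0.309
```

Touching down: 3.6 N upward against a −1.6 N baseline. Releasing and backing away.

Emit:
step_arm(targets="0 0 0 0 0 0 0.2;0 0 0 0 0 0 0;0 0 0 0 0 0 -0.3;0 0 0 0 0 0 -0.3;0 0 0 0 0 -5 -0.3;0 0 0 0 0 -20 -0.3;0 0 0 0 0 -60 -1;0 0 0 0 0 -110 -1;0 0 0 0 0 -155 -1;0 0 0 0 0 -195 -1;0 0 0 0 0 -195 -1")

```text
time: 9.25
tool_pos: [538.4, 402.5, 209.5]
tool_rot: [[-0.013, -1.0, 0.011], [-1.0, 0.014, 0.012], [-0.012, -0.011, -1.0]]
contact_force: [1.1, 1.0, 0.4]
gripper_width: 0.999
```

```bash
python3 go.py 552 -151 200 -87.8; cat > m.py <<'E'
from h import *
from scipy.optimize import least_squares
Q=[]
for n in("top","scene"):
    f,P=shot(n); np.savez(n+"1.npz",f=f,P=P); hsv=cv2.cvtColor(f,cv2.COLOR_RGB2HSV).astype(int)
    H,S,V=[hsv[...,i] for i in range(3)]; X,Y,Z=[P[...,i] for i in range(3)]
    m=(abs(Z-110)<4)&(S<60)&(V>110)&(abs(X-590)<120)&(abs(Y-152)<95)
    k,l,st,_=cv2.connectedComponentsWithStats(m.astype(np.uint8)); i=1+np.argmax(st[1:,4]); q=P[l==i]
    # midline of the 12 mm wall ring: 158 x 118 rectangle
    def res(p,q=q):
        c,s=np.cos(p[2]),np.sin(p[2]); d=q[:,:2]-p[:2]
        a=abs(np.stack([d@[c,s],d@[-s,c]],1))-[79,59]
        return np.linalg.norm(np.maximum(a,0),axis=1)+np.minimum(a.max(1),0)
    r=min((least_squares(res,[590,152,t],loss="soft_l1",f_scale=3) for t in(-.4,-.2,-.1,0,.1)),key=lambda r:r.cost)
    print(n,"hive",len(q),r.x[:2].round(1),np.degrees(r.x[2]).round(2),"rms",np.sqrt((r.fun**2).mean()).round(2),"z",np.median(q[:,2]).round(1),cv2.minAreaRect(q[:,:2].astype(np.float32)))
    g=P[(H>22)&(H<35)&(S>150)&(Z>8)&(Z<40)&(Y>320)]
    if len(g): print("tool grip",len(g),cv2.minAreaRect(g[:,:2].astype(np.float32)),np.percentile(g[:,2],[5,50,95]).round(1))
E
python3 m.py
```

```text
pos [538.4 402.5 209.5] yaw -90.77 t 9.25 w 0.999 F [1.1 1.  0.4] q [-0.36  0.63 -0.55  1.16  0.31  1.42 -2.45]
turn [-0.62  0.66 -2.97] shift [553.3 -21.    3.2]
top hive 565 [592.5 175. ] -12.65 rms 3.63 z 109.5 ((592.7542114257812, 175.10260009765625), (130.94046020507812, 169.94544982910156), 77.40167236328125)
tool grip 70 ((551.2435302734375, 397.2279968261719), (47.057159423828125, 23.6822566986084), 14.033565521240234) [11.8 16.9 22.4]
scene hive 1197 [594.1 176.8] -12.55 rms 3.92 z 111.1 ((592.5967407226562, 175.58956909179688), (132.6777801513672, 171.50576782226562), 77.03192138671875)
tool grip 578 ((532.1082763671875, 398.7418212890625), (95.08515930175781, 28.339813232421875), 0.24071596562862396) [12.4 18.9 21. ]
```

The tool lies flat in the tray, with the grip top at z≈19. The hive fit is (593,176) with yaw −12.7°, and both cameras agree. Next, the bar.

Emit:
step_arm(targets="-0.3 0.3 -3.3 553 -21 0 -1;-0.6 0.6 -3.3 553 -21 0 -1;-0.6 0.6 -3.3 553 -21 0 -1;-0.6 0.6 -3.3 553 -21 0 -1;-0.6 0.6 -3.3 553 -21 0 -1;-0.6 0.6 -3.3 553 -21 0 -1;-0.6 0.6 -3.3 553 -21 0 -1;-0.6 0.6 -3.3 553 -21 0 -1;-0.6 0.6 -3.3 553 -21 0 -1;-0.6 0.6 -3.3 553 -21 0 -1;-0.6 0.6 -3.3 553 -21 0 -1;-0.6 0.6 -3.3 553 -21 0 -1;-0.6 0.6 -3.3 553 -21 0 -1;-0.6 0.6 -3.3 553 -21 20 -1;-0.6 0.6 -3.3 553 -21 50 -0.3;-0.6 0.6 -3.3 553 -21 80 -0.3;-0.6 0.6 -3.3 553 -21 80 -0.3;-0.6 0.6 -3.3 553 -21 80 -0.3;-0.6 0.6 -3.3 553 -21 80 -0.3")

```text
time: 11.25
tool_pos: [550.6, -153.4, 121.0]
tool_rot: [[0.046, -0.999, -0.009], [-0.999, -0.046, -0.011], [0.01, 0.009, -1.0]]
contact_force: [-0.3, -0.2, 0.7]
gripper_width: 0.651
```

```bash
python3 go.py 552 -151.5 34 -87.5;  python3 - <<'E'
from h import *
f,P=shot("scene"); save(cv2.resize(f[130:250,200:340],None,fx=4,fy=4),"s3.png")
E
```

```text
pos [ 550.6 -153.4  121. ] yaw -87.36 t 11.25 w 0.651 F [-0.3 -0.2  0.7] q [ 0.55  0.48 -0.44  1.59  0.23  1.13 -1.47]
turn [ 0.54 -0.58  0.14] shift [-2.7 -2.3 86.9]
```

View pics/s3.png

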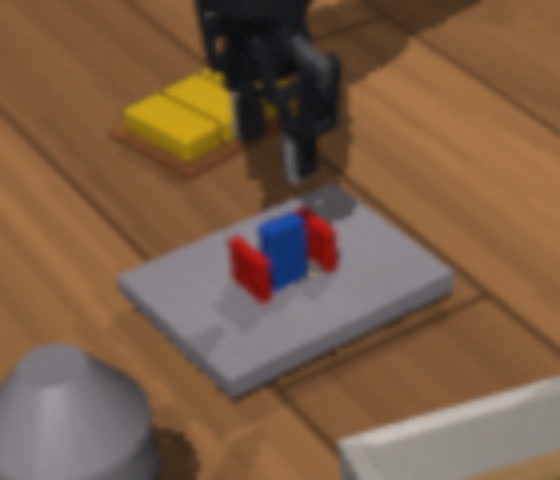

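The fingers straddle the bar's line, between the lugs. Descending to it.

Emit:
step_arm(targets="0.3 -0.3 0 -2.7 -2.3 10 -0.3;0.5 -0.6 0 -2.7 -2.3 30 -0.3;0.5 -0.6 0 -2.7 -2.3 50 -0.3;0.5 -0.6 0 -2.7 -2.3 65 -0.3;0.5 -0.6 0 -2.7 -2.3 75 -0.3;0.5 -0.6 0 -2.7 -2.3 82 -0.3;0.5 -0.6 0 -2.7 -2.3 82 -0.3;0.5 -0.6 0 -2.7 -2.3 82 -0.3;0.5 -0.6 0 -2.7 -2.3 82 -0.3")

```text
time: 12.2
tool_pos: [551.3, -152.5, 38.1]
tool_rot: [[0.044, -0.999, -0.002], [-0.999, -0.044, 0.0], [-0.0, 0.002, -1.0]]
contact_force: [0.9, 0.2, -0.2]
gripper_width: 0.648
```

```bash
python3 go.py 552 -151.5 33 -87.5
```

```text
pos [ 551.3 -152.5   38.1] yaw -87.45 t 12.2 w 0.648 F [ 0.9  0.2 -0.2] q [ 0.53  0.57 -0.41  1.68  0.27  0.95 -1.51]
turn [0.11 0.01 0.05] shift [-0.9 -0.8  5.1]
```

Emit:
step_arm(targets="0 0 0 -1 -0.8 4 -0.3;0 0 0 -1 -0.8 4 -0.3;0 0 0 -1 -0.8 4 0.3;0 0 0 -1 -0.8 4 0.6;0 0 0 -1 -0.8 4 1;0 0 0 -1 -0.8 4 1;0 0 0 -1 -0.8 4 1;0 0 0 -1 -0.8 4 1;0 0 0 -1 -0.8 4 1;0 0 0 -1 -0.8 4 1")

```text
time: 13.2
tool_pos: [551.4, -151.8, 33.5]
tool_rot: [[0.044, -0.999, -0.003], [-0.999, -0.044, -0.0], [0.0, 0.003, -1.0]]
contact_force: [-0.5, -2.0, 2.8]
gripper_width: 0.177
```

```bash
python3 go.py 552 -151.5 33 -87.5
```

```text
pos [ 551.4 -151.8   33.5] yaw -87.47 t 13.2 w 0.177 F [-0.5 -2.   2.8] q [ 0.53  0.58 -0.41  1.68  0.27  0.94 -1.51]
turn [ 0.19 -0.    0.03] shift [-0.3 -0.6  0.5]
```

Emit:
step_arm(targets="0 0 0 0 0 -5 1;0 0 0 0 0 -12 1;0 0 0 0 0 -25 1;0 0 0 0 0 -45 1;0 0 0 0 0 -70 1;0 0 0 0 0 -95 1;0 0 0 0 0 -120 1;0 0 0 0 0 -140 1;0 0 0 0 0 -155 1;0 0 0 0 0 -160 1;0 0 0 0 0 -160 1;0 0 0 0 0 -160 1")

```text
time: 14.4
tool_pos: [550.9, -151.2, 192.3]
tool_rot: [[0.045, -0.999, -0.006], [-0.999, -0.045, 0.001], [-0.001, 0.006, -1.0]]
contact_force: [0.0, -0.9, -5.2]
gripper_width: 0.181
```

```bash
python3 go.py 593 175.7 200 -102.7; python3 - <<'E'
from h import *
z=np.load("scene1.npz"); P=z["P"]; m=(P[...,2]>108)&(P[...,2]<122)&(P[...,0]>660)&(P[...,1]>100)
q=P[m]; print("jar",cv2.minEnclosingCircle(q[:,:2].astype(np.float32)), np.median(q,0))
f,P=shot("scene"); save(f[60:300,180:480].repeat(2,0).repeat(2,1),"s4.png")
hsv=cv2.cvtColor(f,cv2.COLOR_RGB2HSV).astype(int);H,S=hsv[...,0],hsv[...,1];X,Y,Z=[P[...,i] for i in range(3)]
q=P[(S<70)&(abs(Z-188)<8)&(abs(Y+151)<100)&(abs(X-552)<110)]
print("roof",len(q),cv2.minAreaRect(q[:,:2].astype(np.float32)))
u,s,vt=np.linalg.svd(q-q.mean(0),full_matrices=False); print("normal",vt[2].round(3),q.mean(0).round(1))
E
```

```text
pos [ 550.9 -151.2  192.3] yaw -87.44 t 14.4 w 0.181 F [ 0.  -0.9 -5.2] q [ 0.56  0.42 -0.46  1.5   0.19  1.28 -1.44]
turn [ 0.34  0.03 15.26] shift [-324.8  -56.5   -7.6]
jar ((731.0435791015625, 173.67398071289062), 100.20025634765625) [769.36177091 219.00873954 115.63233894]
roof 1810 ((551.6143798828125, -152.07598876953125), (191.23992919921875, 153.20555114746094), 2.153496503829956)
normal [0.006 0.011 1.   ] [ 564.8 -131.9  187.9]
```

View pics/s4.png

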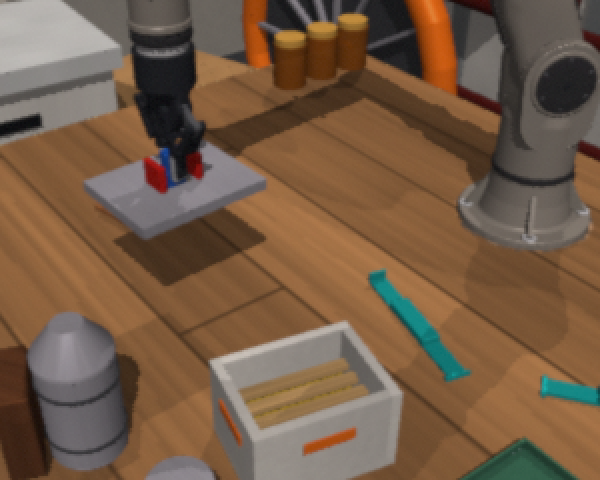

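Both covers are carried level (5.2 N). Moving them over the hive.

Emit:
step_arm(targets="0.1 0 0.5 -10 -2 -4 1;0.3 0 2 -30 -5 -8 1;0.3 0 4 -60 -10 -8 1;0.3 0 5 -90 -16 -8 1;0.3 0 6 -120 -21 -8 1;0.3 0 8 -150 -26 -8 1;0.3 0 9 -180 -31 -8 1;0.3 0 11 -210 -37 -8 1;0.3 0 12 -240 -42 -8 1;0.3 0 14 -270 -47 -8 1;0.3 0 15 -295 -51 -8 1;0.3 0 15.3 -312 -54 -8 1;0.3 0 15.3 -322 -56 -8 1;0.3 0 15.3 -325 -56 -8 1;0.3 0 15.3 -325 -56 -8 1;0.3 0 15.3 -325 -56 -8 1;0.3 0 15.3 -325 -56 -8 1")

```text
time: 16.15
tool_pos: [593.6, 173.8, 201.1]
tool_rot: [[-0.223, -0.975, 0.001], [-0.975, 0.223, -0.001], [0.001, -0.002, -1.0]]
contact_force: [-0.4, -0.1, -5.9]
gripper_width: 0.18
```

```bash
python3 go.py 592.4 175.8 150 -102.7; cat > m2.py <<'E'
from h import *
import sys
zr=float(sys.argv[1])
for n in ("top","scene"):
    f,P=shot(n); np.savez(n+"2.npz",f=f,P=P)
    hsv=cv2.cvtColor(f,cv2.COLOR_RGB2HSV).astype(int);H,S=hsv[...,0],hsv[...,1];X,Y,Z=[P[...,i] for i in range(3)]
    m=(S<70)&(abs(Z-zr)<7)&(abs(Y-176)<110)&(abs(X-593)<115)
    k,l,st,_=cv2.connectedComponentsWithStats(m.astype(np.uint8)); q=P[l==1+np.argmax(st[1:,4])]
    print(n,"roof",len(q),cv2.minAreaRect(q[:,:2].astype(np.float32)),"z",np.median(q[:,2]).round(1))
    u,s,vt=np.linalg.svd(q-q.mean(0),full_matrices=False); print("normal",vt[2].round(3))
E
python3 m2.py 194
```

```text
pos [593.6 173.8 201.1] yaw -102.9 t 16.15 w 0.18 F [-0.4 -0.1 -5.9] q [-0.    0.51 -0.48  1.34  0.24  1.34 -2.28]
turn [-0.09 -0.05 -0.2 ] shift [-1.7  1.7 51.1]
top roof 578 ((640.7860717773438, 108.46011352539062), (141.86424255371094, 69.96275329589844), 27.99264144897461) z 195.5
normal [ 0.01 -0.   -1.  ]
scene roof 3742 ((594.5332641601562, 173.50564575195312), (151.6969757080078, 189.19143676757812), 76.8386459350586) z 197.0
normal [0.002 0.013 1.   ]
```

Emit:
step_arm(targets="0 0 -0.2 -1.8 1.7 5 1;0 0 -0.2 -1.8 1.7 15 1;0 0 -0.2 -1.8 1.7 28 1;0 0 -0.2 -1.8 1.7 40 1;0 0 -0.2 -1.8 1.7 47 1;0 0 -0.2 -1.8 1.7 50 1;0 0 -0.2 -1.8 1.7 50 1;0 0 -0.2 -1.8 1.7 50 1;0 0 -0.2 -1.8 1.7 50 1")

```text
time: 17.15
tool_pos: [592.6, 178.1, 152.0]
tool_rot: [[-0.217, -0.976, 0.003], [-0.976, 0.217, 0.001], [-0.001, -0.003, -1.0]]
contact_force: [-0.1, -0.6, -5.0]
gripper_width: 0.179
```

```bash
python3 go.py 592.4 175.8 133.5 -102.7; python3 m2.py 145
```

```text
pos [592.6 178.1 152. ] yaw -102.56 t 17.15 w 0.179 F [-0.1 -0.6 -5. ] q [-0.01  0.55 -0.48  1.42  0.26  1.23 -2.3 ]
turn [-0.16  0.07  0.14] shift [ 2.4 -0.2 18.5]
top roof 514 ((644.9908447265625, 114.63249969482422), (134.66323852539062, 67.52886199951172), 29.846738815307617) z 146.2
normal [-0.013 -0.     1.   ]
scene roof 3693 ((593.314453125, 177.17176818847656), (151.62411499023438, 189.54161071777344), 77.31147003173828) z 147.8
normal [-0.    0.01  1.  ]
```

Emit:
step_arm(targets="-0.1 0 0 1 0 0 1;-0.1 0 0 1.7 0 3 1;-0.1 0 0 1.7 0 6 1;-0.1 0 0 1.7 0 9 1;-0.1 0 0 1.7 0 11 1;-0.1 0 0 1.7 0 13 1;-0.1 0 0 1.7 0 13 1;-0.1 0 0 1.7 0 13 1")

```text
time: 18.05
tool_pos: [591.8, 176.2, 138.2]
tool_rot: [[-0.217, -0.976, -0.0], [-0.976, 0.217, 0.0], [-0.0, 0.0, -1.0]]
contact_force: [-0.2, 0.3, -5.1]
gripper_width: 0.178
```

```bash
python3 go.py 592.4 175.8 133.5 -102.7
```

```text
pos [591.8 176.2 138.2] yaw -102.55 t 18.05 w 0.178 F [-0.2  0.3 -5.1] q [-0.01  0.56 -0.47  1.44  0.26  1.21 -2.3 ]
turn [0.02 0.02 0.15] shift [ 0.3 -0.7  4.7]
```

The plug is about 5 mm into the opening with no side force. Seating it.

Emit:
step_arm(targets="0 0 0.1 0 0 2 1;0 0 0.1 0 0 4 1;0 0 0.1 0 0 5.5 1;0 0 0.1 0 0 6 1;0 0 0.1 0 0 6 1;0 0 0.1 0 0 6 1")

```text
time: 18.65
tool_pos: [591.9, 176.2, 133.4]
tool_rot: [[-0.219, -0.976, 0.001], [-0.976, 0.219, 0.0], [-0.0, -0.001, -1.0]]
contact_force: [-3.5, -2.0, 5.5]
gripper_width: 0.179
```

```bash
python3 go.py 592.4 175.8 133.5 -102.7; python3 m2.py 128
```

```text
pos [591.9 176.2 133.4] yaw -102.67 t 18.65 w 0.179 F [-3.5 -2.   5.5] q [-0.01  0.56 -0.47  1.45  0.26  1.2  -2.31]
turn [-0.03  0.03  0.03] shift [ 0.2 -0.5 -0.1]
top roof 477 ((644.0513305664062, 111.80338287353516), (134.23956298828125, 65.29275512695312), 29.584556579589844) z 127.5
normal [-0.001 -0.003  1.   ]
scene roof 3595 ((592.4636840820312, 174.88778686523438), (151.88047790527344, 189.03936767578125), 77.37384033203125) z 129.3
normal [0.004 0.007 1.   ]
```

It is seated: TCP at 133.4, roof top at 128, and a clear contact force. Releasing and retreating.

Emit:
step_arm(targets="0 0 0 0 0 0 0.7;0 0 0 0 0 0 0.3;0 0 0 0 0 0 0;0 0 0 0 0 0 -0.2;0 0 0 0 0 0 -0.2;0 0 0 0 0 -10 -0.2;0 0 0 0 0 -30 -0.2;0 0 0 0 0 -60 -0.6;0 0 0 0 0 -95 -1;0 0 0 0 0 -95 -1;0 0 0 0 0 -95 -1;0 0 0 0 0 -95 -1")

```text
time: 19.95
tool_pos: [591.3, 175.8, 226.5]
tool_rot: [[-0.219, -0.976, -0.002], [-0.976, 0.219, -0.0], [0.001, 0.002, -1.0]]
contact_force: [0.6, -0.4, 0.4]
gripper_width: 1.001
```

```bash
python3 go.py 592.5 175.5 230 -12.7; cat > m3.py <<'E'
from h import *
for n in ("top","scene"):
    f,P=shot(n); np.savez(n+"3.npz",f=f,P=P)
    hsv=cv2.cvtColor(f,cv2.COLOR_RGB2HSV).astype(int);H,S,V=[hsv[...,i] for i in range(3)];X,Y,Z=[P[...,i] for i in range(3)]
    w=(abs(Y-176)<110)&(abs(X-593)<115)
    for nm,m in(("roof",(S<70)&(abs(Z-128)<6)),("lugs",((H<8)|(H>172))&(S>150)&(Z>135)),("bar",(H>100)&(H<130)&(S>150)&(Z>140)),("rim",(S<60)&(abs(Z-117)<4))):
        q=P[m&w]
        if len(q)>8: c,s,a=cv2.minAreaRect(q[:,:2].astype(np.float32)); print(n,nm,len(q),np.round(c,1),np.round(s,1),round(a,1),"z",np.percentile(q[:,2],[5,50,95]).round(1))
f=np.load("scene3.npz")["f"]; save(cv2.resize(f[170:330,230:430],None,fx=3.5,fy=3.5),"s5.png")
E
python3 m3.py
```

```text
pos [591.3 175.8 226.5] yaw -102.66 t 19.95 w 1.001 F [ 0.6 -0.4  0.4] q [-0.01  0.5  -0.49  1.3   0.23  1.4  -2.28]
turn [ 1.000e-01  4.000e-02 -8.996e+01] shift [ 0.1 -1.2 -3.5]
top roof 512 [584.6 165.1] [123.7 221.7] 56.9 z [123.7 127.5 131.3]
top rim 12 [622.3 102. ] [119.6  39.7] 14.0 z [116.4 118.9 120.6]
scene roof 3735 [592. 175.] [152. 190.] 77.6 z [126.6 129.3 131.1]
scene lugs 293 [593.6 176.9] [39.9 65.9] 76.7 z [138.2 156.6 165.1]
scene bar 215 [593.6 178.2] [15.3 29.9] 77.1 z [142.8 163.3 175.3]
scene rim 208 [636.7 213.6] [113.2 236.4] 39.8 z [114.1 118.1 120.7]
```

View pics/s5.png

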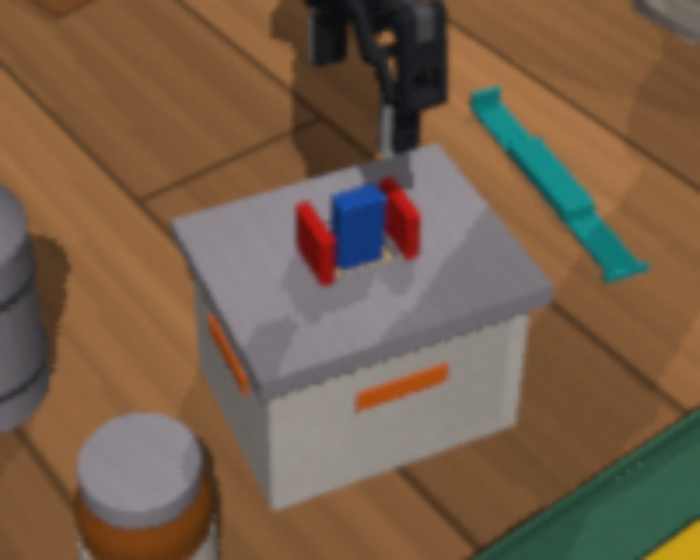

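It sits squarely on the hive, with the roof top level at z≈128–129. Next I'll rotate 90° for the lugs.

Emit:
step_arm(targets="0 0 -90 0 -1 0 -1;0 0 -90 0 -1 0 -1;0 0 -90 0 -1 0 -1;0 0 -90 0 -1 0 -1;0 0 -90 0 -1 0 -1;0 0 -90 0 -1 0 -1;0 0 -90 0 -1 0 -1;0 0 -90 0 -1 0 -1;0 0 -90 0 -1 0 -1;0 0 -90 0 -1 0 -1;0 0 -90 0 -1 0 -1;0 0 -90 0 -1 0 -1;0 0 -90 0 -1 0 -1;0 0 -90 0 -1 15 -1;0 0 -90 0 -1 35 -1;0 0 -90 0 -1 45 -1;0 0 -90 0 -1 45 -1;0 0 -90 0 -1 45 -1;0 0 -90 0 -1 45 -1")

```text
time: 21.95
tool_pos: [593.3, 176.4, 183.3]
tool_rot: [[0.976, -0.219, 0.001], [-0.219, -0.976, 0.001], [0.001, -0.002, -1.0]]
contact_force: [-0.2, 0.6, 0.5]
gripper_width: 1.0
```

```bash
python3 go.py 592.2 175.6 131.5 -12.7; python3 - <<'E'
from h import *
f,P=shot("scene"); save(cv2.resize(f[170:330,230:430],None,fx=3.5,fy=3.5),"s6.png")
E
```

```text
pos [593.3 176.4 183.3] yaw -12.67 t 21.95 w 1.0 F [-0.2  0.6  0.5] q [ 0.18  0.6  -0.8   1.36  0.43  1.35 -0.85]
turn [-0.09 -0.07  0.03] shift [-1.   1.1 51.8]
```

View pics/s6.png

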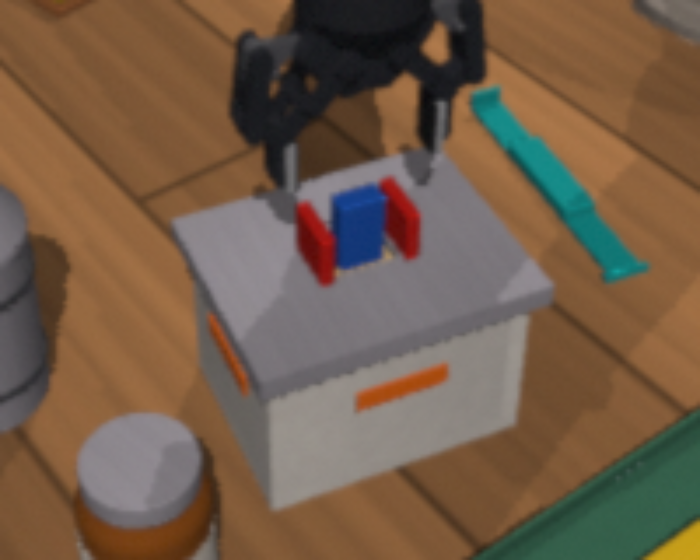

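The fingers are aligned outside both lugs. Descending.

Emit:
step_arm(targets="0 0 0 -0.8 1 10 -1;0 0 0 -0.8 1 22 -1;0 0 0 -0.8 1 32 -1;0 0 0 -0.8 1 40 -1;0 0 0 -0.8 1 46 -1;0 0 0 -0.8 1 49 -1;0 0 0 -0.8 1 50 -1;0 0 0 -0.8 1 50 -1;0 0 0 -0.8 1 50 -1")

```text
time: 22.9
tool_pos: [592.0, 175.4, 132.7]
tool_rot: [[0.976, -0.219, 0.001], [-0.219, -0.976, 0.001], [0.0, -0.001, -1.0]]
contact_force: [-0.6, 0.4, 0.1]
gripper_width: 0.996
```

```bash
python3 go.py 592.2 175.6 131.5 -12.7
```

```text
pos [592.  175.4 132.7] yaw -12.66 t 22.9 w 0.996 F [-0.6  0.4  0.1] q [ 0.18  0.64 -0.79  1.44  0.46  1.25 -0.87]
turn [-0.05 -0.02  0.04] shift [ 0.1 -0.3  1.2]
```

Emit:
step_arm(targets="0 0 0 0 0 0 -0.8;0 0 0 0 0 0 -0.6;0 0 0 0 0 0 -0.4;0 0 0 0 0 0 0;0 0 0 0 0 0 1;0 0 0 0 0 0 1;0 0 0 0 0 0 1;0 0 0 0 0 0 1;0 0 0 0 0 0 1")

```text
time: 23.8
tool_pos: [592.2, 175.4, 132.9]
tool_rot: [[0.976, -0.219, 0.001], [-0.219, -0.976, 0.001], [0.001, -0.001, -1.0]]
contact_force: [0.0, -0.5, 4.9]
gripper_width: 0.761
```

Emit:
step_arm(targets="0 0 0 0 0 -3 1;0 0 0 0 0 -7 1;0 0 0 0 0 -12 1;0 0 0 0 0 -18 1;0 0 0 0 0 -25 1;0 0 0 0 0 -33 1;0 0 0 0 0 -42 1;0 0 0 0 0 -52 1;0 0 0 0 0 -62 1;0 0 0 0 0 -72 1;0 0 0 0 0 -82 1;0 0 0 0 0 -92 1;0 0 0 0 0 -101 1;0 0 0 0 0 -109 1;0 0 0 0 0 -115 1;0 0 0 0 0 -119 1;0 0 0 0 0 -120 1;0 0 0 0 0 -120 1;0 0 0 0 0 -120 1;0 0 0 0 0 -120 1")

```text
time: 25.8
tool_pos: [591.6, 174.9, 251.7]
tool_rot: [[0.976, -0.219, -0.001], [-0.219, -0.976, 0.0], [-0.001, 0.0, -1.0]]
contact_force: [0.3, -0.5, -2.1]
gripper_width: 0.764
```

```bash
python3 go.py 592.2 175.6 252 -12.7; python3 - <<'E'
from h import *
f,P=shot("scene"); save(f[60:360,200:520].repeat(2,0).repeat(2,1),"s7.png")
hsv=cv2.cvtColor(f,cv2.COLOR_RGB2HSV).astype(int);H,S,V=[hsv[...,i] for i in range(3)];X,Y,Z=[P[...,i] for i in range(3)]
w=(abs(Y-176)<115)&(abs(X-593)<120)
for nm,m in(("roof",w&(S<70)&(abs(Z-248)<8)),("board",w&(abs(Z-122)<5)&(S<140)),("bar",w&(H>100)&(H<130)&(S>150)),("grip",(H>22)&(H<35)&(S>150)&(Z>8)&(Z<40)&(Y>320))):
    q=P[m&np.isfinite(Z)]
    if len(q)>8:
        print(nm,len(q),cv2.minAreaRect(q[:,:2].astype(np.float32)),np.percentile(q[:,2],[5,50,95]).round(1),np.linalg.svd(q-q.mean(0),full_matrices=False)[2][2].round(3))
E
```

```text
pos [591.6 174.9 251.7] yaw -12.66 t 25.8 w 0.764 F [ 0.3 -0.5 -2.1] q [ 0.17  0.56 -0.82  1.25  0.4   1.49 -0.82]
turn [0.01 0.06 0.04] shift [ 0.4 -0.8 -0.3]
roof 3875 ((591.7814331054688, 175.94454956054688), (150.1321258544922, 189.4842987060547), 77.18788146972656) [243.9 248.  249.5] [0.005 0.008 1.   ]
board 2848 ((592.6209716796875, 175.66143798828125), (132.8599090576172, 171.52845764160156), 77.1134033203125) [120.8 123.3 125.1] [0.003 0.007 1.   ]
bar 172 ((595.7474365234375, 182.15771484375), (5.758467197418213, 28.04987144470215), 73.27743530273438) [129.  145.6 163. ] [-0.242 -0.97   0.018]
grip 582 ((531.6076049804688, 398.418701171875), (28.255939483642578, 95.4311294555664), 89.18575286865234) [12.3 18.8 21.1] [0.    0.117 0.993]
```

View pics/s7.png

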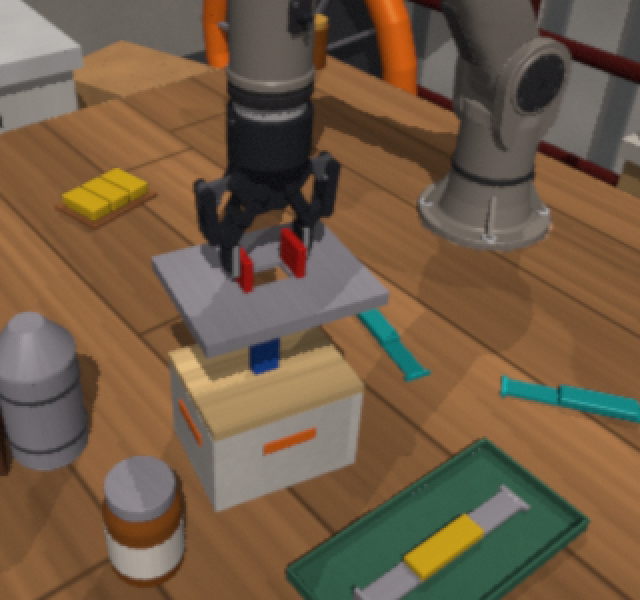

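The roof is held level 12 cm up, and the inner cover is home on the hive. The tool lies flat in the tray. Handing in.

```bash
python3 -c "
from station import arm; print(arm.job_done())"
```

```text
the job is handed in; nothing more can be done
None
```

The job is done and handed in at about 26 s of the 69 s allowed. No verdict was reported.

- **Hive tool:** I regripped it once because the first hold was shallow, then laid it in the green tray. In the last picture it is flat and about 5 mm from the tray's centre.
- **Nested covers:** I carried both by the blue bar, seated them on the hive and let go. At the end the inner cover's board measured (592.6, 175.7) with its top at z ≈ 123 mm. The hive measured (593, 176), and a seated board should be at 122 mm. Yaw matched within about 0.3°.
- **Roof:** I took it by the two red lugs and lifted it straight up about 119 mm. It was level within 0.01 rad, and the load on the gripper was 2.1 N, so only the roof was lifted.
- **Bystanders:** the smoker, jar and wax bars looked unmoved in the pictures. I did not measure them again at the end.

**Disagreements:** the two cameras differed by 1–3 mm. The arm blocked much of the top camera's view of the covers, so I relied on the scene camera for the final fit. No check failed.

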